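# Nest the cups in the parts carousel and hold it at the pointer

### The arm

A 6-joint arm with a two-finger parallel gripper is mounted at the origin on a cart in front of the work surface, level with it; the furniture and walls round the work are solid. World frame = base frame: x ahead of the robot, y to its left, z up, the work surface at z = 0. Lengths are in m, angles in rad, forces in N, time in s.
With the tool pointing down it reaches from about 0.225 to 0.875 m from the base axis. Payload 3.4 kg.
Tool frame: the origin (TCP) lies on the centre line of the jaws, within the pads' length; the fingertips stand 11 mm ahead of it and the grasp point (between the pads) lies 8 mm behind it; z points along the fingers, y is the line along which they close (so a half turn about z gives the same grasp; the last joint's range is limited). The gripper opens to 85 mm and grips with 20 to 120 N. Pads are 22 mm wide; open, the fingers measure 114 mm over their backs; the gripper's body (76 mm by 85 mm) begins 54 mm behind the grasp point. The pads swing forward as they close: fully open they stand 13 mm farther back than shut.
Start: joints at [-1.239, 0.276, 1.505, -0, 1.361, -0.121], TCP at [0.252, -0.517, 0.242] pointing down, gripper open.
Joint ranges: [-2.89, 2.89], [-0.75, 2.08], [0.22, 2.7], [-1.18, 4.32], [0.11, 2.71], [-2.7, 2.7]. Speed limits (rad/s): [2.57, 2.57, 3.14, 3.14, 3.14, 3.14].

### API

Orientations are given as a unit quaternion [w, x, y, z].
In Python, from rig import manip, eyes, job gives the robot as it stands.
- The arm moves only by the tool drive_tool, never from a script. Its argument "rows" is a list of rows, each a list of 3 entries, a list of its own where there are three numbers: the turn, a rotation vector about the world's x, y, z in rad, then the shift along the world's x, y, z in cm, then the finger opening in cm, from 0 to 8.54. A call has 1 to 8 rows; each row shifts and turns the commanded pose from where the row before left it; what a row does not reach is not made up. A row lasts 1/8 s, in which the tool goes at most 62.5 mm and 10.7 degrees, less where a joint would pass 70% of its speed; a pose out of reach is approached as far as the arm can. A call is refused whole if a number of a shift passes 6.25 or a number of a turn 0.188, either way. A call with a gripper value outside its range is refused whole. The fingers move at their own pace and stop on an object; "force" is the grip in N (left out, the last holds). Time passes only in rows, so rows that do not move let the fingers close. It gives the time, the measured TCP pose, the force, the opening and the grip force at its end, in the units of the state.
- manip.get_state(): the state, without advancing time (a new reading comes with each control period).
- eyes.get_image(name): name is "side" or "top" or "wrist"; returns the picture (480x640x3 uint8, red, green, blue); there is no depth.
- eyes.get_calibration(name): a dict with "camera_matrix" (3x3 intrinsics, pixels), "view" (4x4, takes a point from world to camera coordinates). Camera axes: x right, y up, looking along -z (the intrinsics and any distortion apply to the point x, -y, -z); pixel columns grow to the right and rows downward; lengths in m; the calibration is good to about 2 mm. A picture is of the moment at which its call begins: read the wrist's pose just before it. get_calibration takes no time and is no camera call; for the wrist camera it gives the pose at the moment of the call.
- job.sign_off(): hands the job in; it is judged then, once.
The state is a dict: "clock": time; "qpos": joint angles; "qd": joint speeds; "effort": joint torques, N m; "position": TCP position; "ee_rot": TCP orientation; "contact_force": force on the tool from outside, world axes, zero at the start; "moment": the same for the moment, N m; "width": finger opening in m; "gripper_force": force on a finger pad.
Only numpy, scipy, OpenCV 4.12 (cv2) and the standard library are available. Lean on these libraries where they do the work, as an engineer would, in place of code of your own. Each camera call takes 0.05 s, during which the arm holds its last target. There are 200 camera calls.

### The job

I stand at the pointer of the parts carousel and am about to count pins into the slim cup. Nest the cups in the carousel's one open pot - the wide liner cup standing in the pot, the slim cup standing inside the liner, both upright and fully down - and turn the carousel so that this pot faces the fixed pointer squarely. It turns easily, so finish while holding: end with the gripper closed on the carousel's central handle, keeping it still. Do not knock the bowl and the rusty bolts beside it.

Things in the scene. Friction and masses are not known exactly. Their poses are not given: they have to be found in the camera images.
- carousel_foot: Grey fixed foot of the parts carousel, 140 mm across. Origin on the bench at the turning axis, z up; -x points at the pointer. The deck on it is 184 mm across, its face 30 mm above the bench. Parts racks 0.6 m high rise close behind (front posts at x = 0.59 m); the bench's front edge is at x = 0.40 m, a tall locker and a stack of cartons (y = 0.43 m) at its left end.
- pointer (a point): The fixed pointer: a steel tongue, 14 mm wide, upturned just outside the edge of the deck, at 99 mm from the turning axis, at the front of the carousel, toward the front left as the robot sees it (where the person stands). Its tip is 43 mm above the bench; this point lies on its middle, 30 mm up.
- deck (a joint): Turning angle of the deck, rad, counter-clockwise from above positive. At 0 (and at every full turn, such as 6.283) the open pot is exactly behind the pointer, on the line from the axis to the pointer. No stop within reach (two turns either way). Turns with 0.06 N m of friction and stays where it is left; no detents, no spring.
- pot_floor (a point): Centre of the inner floor of the open pot, on the turning deck 56 mm from the axis, 33 mm above the bench. The pot is the only open station, a steel pot fixed to the deck: inside 67 mm across (at least 65 mm everywhere), 30 mm deep, rim 63 mm above the bench, 74 mm across the rim outside. The other four stations, at 90, 150, 210 and 270 degrees round the deck from the pot, are closed jars 44 mm across, fixed, whose caps end 79 mm above the bench.
- handle_grip (a point): Middle of the black bar handle on top of the carousel's central stem (14 mm thick), on the turning axis, 108 mm above the bench; handle and point turn with the deck. The bar is 38 mm long, 20 mm wide, 24 mm high (96 to 120 mm above the bench). This point's x axis is the bar's long direction, which lies along the line from the axis to the pot (-x toward the pot); fingers that close across the 20 mm stand to either side of that line, clear of the nested cups.
- liner_cup: Wide, low aluminium cup, loose, open at the top: 59 mm across outside (60 at the rolled rim), 53 mm inside, 56 mm high, floor 4 mm thick, about 0.11 kg. Origin at the centre of its underside, z up. Seated in the pot it stands 26 mm proud of the pot's rim.
- slim_cup: Narrower, taller steel cup, loose, open at the top: 45 mm across outside (46 at the rolled rim), 76 mm high, floor 4 mm thick, about 0.12 kg. Origin at the centre of its underside, z up. Seated in the liner cup it stands 24 mm proud of the liner's rim, top 113 mm above the bench.
- parts_bowl: Bystander: steel bowl of bolts, 142 mm across, 78 mm high, at the right end of the bench; leave it alone.
- rusty_bolt_1: Bystander: rusty hex bolt 28 mm long lying near the bowl; leave it alone.
- rusty_bolt_4: Bystander: rusty hex bolt 32 mm long lying near the bowl; leave it alone.

How it is judged:
By the outcome, as a careful person would: the job done as asked, in the order asked, and still so for the second after the job is handed in, while the arm keeps its last pose, push and grip.
It also fails if it takes over 72 s, if anything falls off the work surface, if the arm or the gripper's body presses on something with over 40 N, if the wrist force passes 120 N, or if a joint passes its speed limit or range.

## Working session

There is one attempt and no reset: what is moved stays moved. The work goes in short steps, Python scripts to look and compute and a tool call to move; the robot and the scene stay as the last step left them, time stands still between calls to the robot, and variables do not carry over. Pictures are saved under pics/ and viewed, at most 10 in all, crops included, and the job is handed in when it is done.

Besides the shell and the picture viewer there is one more tool, called by a JSON object that holds its "op" and its "data", one argument or row to a line. drive_tool: Moves the arm, as the interface text tells. Its arguments: {"type":"object","properties":{"rows":{"type":"array"},"force":{"type":"number"}},"required":["rows"]}

```bash
mkdir -p pics; ls
python3 - <<'E'
from rig import manip, eyes, job
import cv2
print(manip.get_state())
for n in ("top","side"):
    im=eyes.get_image(n); cv2.imwrite(f"pics/{n}0.png",im[:,:,::-1]); c=eyes.get_calibration(n); print(n,c)
E
```

```text
pics
{'clock': 0.0, 'qpos': array([-1.23898762e+00,  2.76597494e-01,  1.50616924e+00,  2.04783746e-06,
        1.36069678e+00, -1.21030214e-01]), 'qd': array([-0.00069333, -0.00024209, -0.00027196,  0.00170772, -0.00133896,
       -0.00036186]), 'effort': array([ 6.77214175e-04, -4.16773009e+01, -2.45803624e+01,  9.90477793e-05,
        1.11355731e-02, -3.03341405e-07]), 'position': array([ 0.25138188, -0.51655444,  0.24142389]), 'ee_rot': array([-9.30344777e-04,  9.74476056e-01,  2.24489512e-01, -9.74061709e-05]), 'contact_force': array([ 0.86094008, -0.42648036,  0.86236342]), 'moment': array([ 0.0190157 ,  0.01370285, -0.02131462]), 'gripper_force': 0.0, 'width': 0.08552595332556982}
top {'camera_matrix': array([[569.82641024,   0.        , 312.27582673],
       [  0.        , 569.82641024, 235.75692315],
       [  0.        ,   0.        ,   1.        ]]), 'view': array([[ 0.00670061, -0.99993367,  0.0093675 , -0.12942495],
       [ 0.99005511,  0.00795021,  0.14045525, -0.52337121],
       [-0.1405204 ,  0.00833321,  0.99004271, -1.39374903],
       [ 0.        ,  0.        ,  0.        ,  1.        ]])}
side {'camera_matrix': array([[593.19339006,   0.        , 317.89691062],
       [  0.        , 593.19339006, 241.54338584],
       [  0.        ,   0.        ,   1.        ]]), 'view': array([[ 0.94131696, -0.33697318,  0.01927331, -0.52686031],
       [ 0.12681452,  0.40601303,  0.90502569, -0.08860975],
       [-0.3127946 , -0.84947189,  0.42492005, -1.43987938],
       [ 0.        ,  0.        ,  0.        ,  1.        ]])}
```

View pics/top0.png

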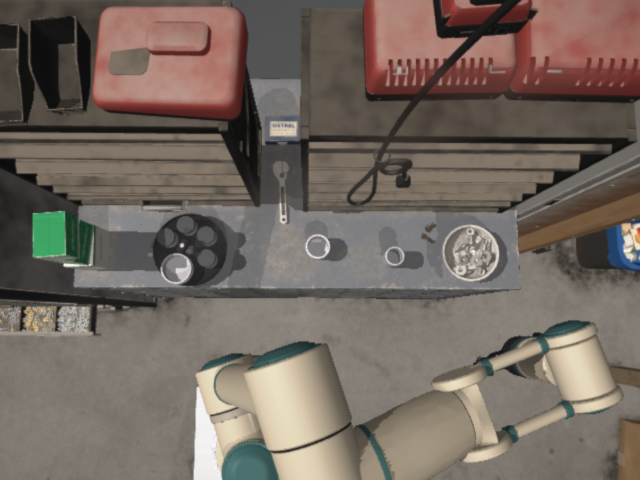

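View pics/side0.png

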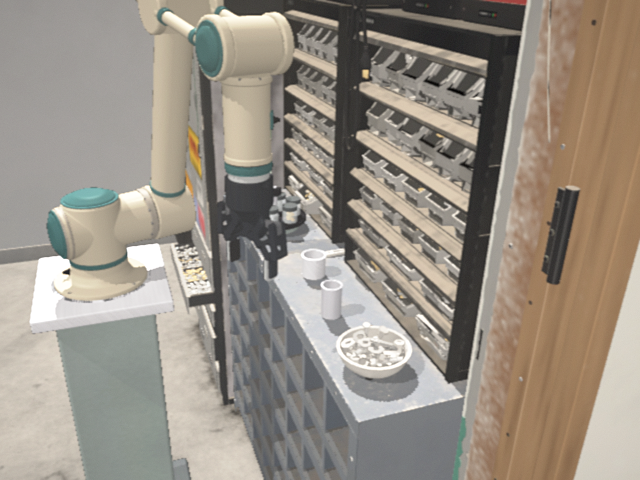

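The top view shows the carousel around (188,248) with the open pot at (177,268), the liner cup at (317,246), the slim cup at (395,256) and the bowl at (471,252). The side view agrees. I'll enlarge the top view for measuring.

```bash
cat > h.py <<'E'
import numpy as np, cv2
from rig import manip, eyes, job
def ray(name,u,v,z,cal=None):
    c=cal or eyes.get_calibration(name); K=c["camera_matrix"]; V=c["view"]
    d=np.linalg.inv(K)@[u,v,1]; d=np.array([d[0],-d[1],-d[2]])
    R=V[:3,:3]; o=-R.T@V[:3,3]; d=R.T@d
    return o+d*(z-o[2])/d[2]
def proj(name,p,cal=None):
    c=cal or eyes.get_calibration(name); q=c["view"][:3,:3]@p+c["view"][:3,3]
    u=c["camera_matrix"]@[q[0],-q[1],-q[2]]; return u[:2]/u[2]
def st():
    s=manip.get_state(); print(round(s["clock"],2),s["position"].round(4),s["ee_rot"].round(4),s["qpos"].round(3),s["contact_force"].round(1),round(s["width"],4)); return s
E
python3 - <<'E'
from h import *
im=cv2.imread("pics/top0.png")
a=cv2.resize(im[205:295,140:240],None,fx=6,fy=6,interpolation=cv2.INTER_CUBIC)
cv2.imwrite("pics/ca.png",a)
b=cv2.resize(im[225:275,298:418],None,fx=6,fy=6,interpolation=cv2.INTER_CUBIC)
cv2.imwrite("pics/cb.png",b)
E
```

```text
(no output)
```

View pics/ca.png

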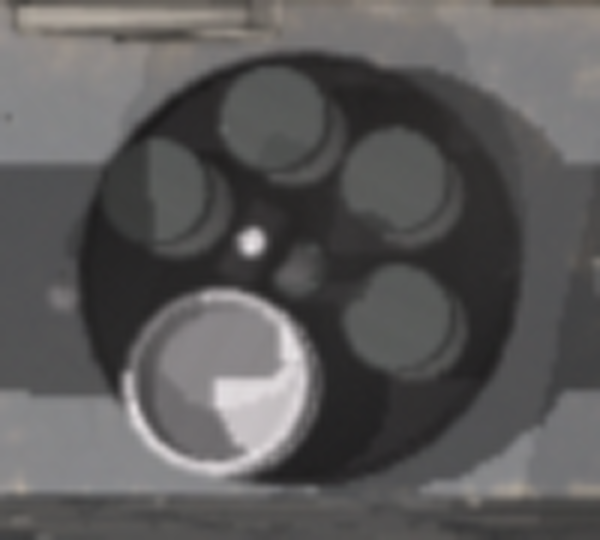

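View pics/cb.png

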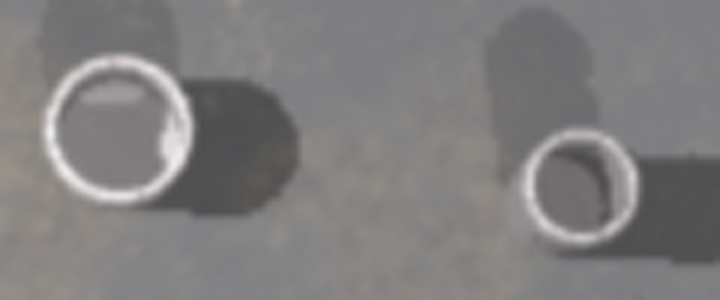

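In the crops, the pot rim is centred at full-image pixel (176.2,268.7), the deck at (190,249.7), the liner rim at (317.8,246.7) and the slim rim at (394.8,256). A pale spot at (150.3,254.5) may be the pointer.

Run:
```python
from h import *
pts={"pot":(217,382,.063),"deck":(301,267,.03),"j1":(273,115,.079),"j2":(396,178,.079),"j3":(156,190,.079),"j4":(398,320,.079),"spot":(62,297,.035),"white":(252,241,.12),"knob":(302,268,.11)}
P={k:ray("top",140+(u-.0)/6,205+v/6,z) for k,(u,v,z) in pts.items()}
for k in P: d=P[k]-P["deck"]; print(k,P[k].round(4),np.hypot(*d[:2]).round(4),np.degrees(np.arctan2(d[1],d[0])).round(1))
print("liner",ray("top",298+119/6,225+130/6,.056).round(4),"slim",ray("top",298+581/6,225+187/6,.076).round(4))
print("bench front", ray("top",300,290,0), eyes.get_calibration("wrist")["view"].round(3))
```

```text
pot [0.4369 0.2064 0.063 ] 0.0572 153.5
deck [0.4881 0.1808 0.03  ] 0.0 0.0
j1 [0.5445 0.1843 0.079 ] 0.0566 3.6
j2 [0.519  0.1336 0.079 ] 0.0565 -56.8
j3 [0.5133 0.2305 0.079 ] 0.0557 63.0
j4 [0.4612 0.1308 0.079 ] 0.0567 -118.3
spot [0.4741 0.2786 0.035 ] 0.0988 98.1
white [0.4878 0.1818 0.12  ] 0.001 107.0
knob [0.4784 0.1639 0.11  ] 0.0195 -119.7
liner [ 0.4946 -0.1393  0.056 ] slim [ 0.4703 -0.3266  0.076 ]
bench front [ 0.39004277 -0.09559418  0.        ] [[ 0.438 -0.899 -0.001 -0.575]
 [ 0.852  0.416 -0.316  0.042]
 [ 0.285  0.138  0.949 -0.38 ]
 [ 0.     0.     0.     1.   ]]
```

{"op": "drive_tool", "data": {
  "rows": [
    [[0,0,0.185],[3.0,4.7,0],8.5],
    [[0,0,0.185],[3.0,4.7,0],8.5],
    [[0,0,0.185],[3.0,4.7,0],8.5],
    [[0,0,0.185],[3.0,4.7,0],8.5],
    [[0,0,0.185],[3.0,4.7,0],8.5],
    [[0,0,0.185],[3.0,4.7,0],8.5],
    [[0,0,0.185],[3.0,4.7,0],8.5],
    [[0,0,0.185],[3.0,4.7,0],8.5]
  ],
  "force": 30
}}

```text
clock: 1.1
position: [0.4921, -0.1394, 0.2421]
ee_rot: [-0.0, 0.566, 0.825, -0.0]
contact_force: [0.8, -1.1, 0.2]
width: 0.0849
gripper_force: 0.0
```

{"op": "drive_tool", "data": {
  "rows": [
    [[0,0,0.186],[0,0,-1],8.5],
    [[0,0,0.186],[0,0,-1],8.5],
    [[0,0,0.186],[0,0,-1],8.5],
    [[0,0,0.186],[0,0,-1],8.5],
    [[0,0,0],[0,0,0],8.5]
  ]
}}

```text
clock: 1.72
position: [0.4908, -0.1407, 0.2013]
ee_rot: [-0.001, 0.231, 0.973, 0.0]
contact_force: [-0.4, -0.3, 0.3]
width: 0.0846
gripper_force: 0.0
```

Run:
```python
from h import *
s=st(); y=s["ee_rot"]
from scipy.spatial.transform import Rotation as R
M=R.from_quat(y,scalar_first=True).as_matrix(); print("yawY",np.arctan2(M[1,1],M[0,1]),M[:,2])
c=eyes.get_calibration("wrist"); im=eyes.get_image("wrist"); cv2.imwrite("pics/w1.png",im[:,:,::-1])
for p in [(.4946,-.1393,.056),(.437,.207,.063),(.488,.181,.03)]: print(proj("wrist",np.array(p),c))
```

```text
1.73 [ 0.4908 -0.1407  0.2013] [-1.300e-03  2.313e-01  9.729e-01  3.000e-04] [-0.416  0.208  1.704  0.     1.232 -1.52 ] [-0.4 -0.3  0.3] 0.0846
yawY 1.1039015026734813 [-0.00238235  0.00118924 -0.99999646]
[323.04251694 227.18011016]
[ 873.02631649 -152.31651412]
[770.23751293 -10.80718446]
```

View pics/w1.png

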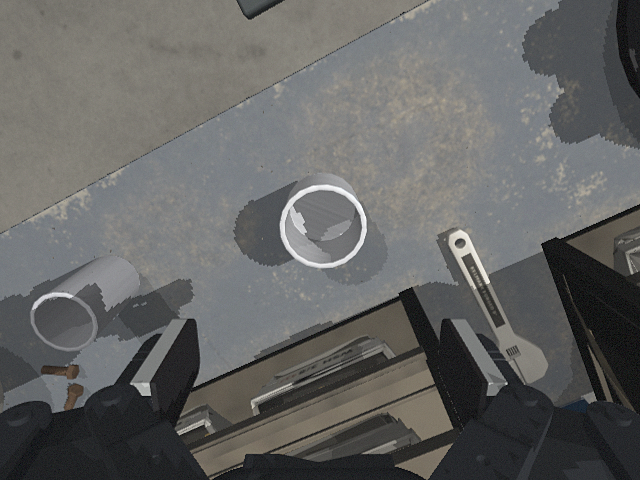

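The liner rim is at (323,226), where the prediction put it, and the slim cup rim is at (65,322). I'll descend on the liner and grip it.

{"op": "drive_tool", "data": {
  "rows": [
    [[0,0,0],[0.4,0.1,-4],8.5],
    [[0,0,0],[0,0,-5],8.5],
    [[0,0,0],[0,0,-4],8.5],
    [[0,0,0],[0,0,-2.8],8.5],
    [[0,0,0],[0,0,0],6.8],
    [[0,0,0],[0,0,0],5.6],
    [[0,0,0],[0,0,0],5.6],
    [[0,0,0],[0,0,0],5.6]
  ],
  "force": 30
}}

```text
clock: 2.78
position: [0.4962, -0.1404, 0.0453]
ee_rot: [0.001, 0.23, 0.973, -0.0]
contact_force: [0.1, -0.7, -1.1]
width: 0.0571
gripper_force: 32.2
```

{"op": "drive_tool", "data": {
  "rows": [
    [[0,0,0],[0,0,0],5.4],
    [[0,0,0],[0,0,0],5.4],
    [[0,0,0],[0,0,3],5.4],
    [[0,0,0],[0,0,4],5.4],
    [[0,0,0],[0,0,4],5.4],
    [[0,0,0],[0,0,2],5.4]
  ]
}}

```text
clock: 3.52
position: [0.4962, -0.1404, 0.1763]
ee_rot: [0.001, 0.23, 0.973, -0.0]
contact_force: [0.7, -0.2, -1.7]
width: 0.0574
gripper_force: 33.1
```

{"op": "drive_tool", "data": {
  "rows": [
    [[0,0,0],[-0.8,5,0],5.4],
    [[0,0,0],[-0.8,5,0],5.4],
    [[0,0,0],[-0.8,5,0],5.4],
    [[0,0,0],[-0.8,5,0],5.4],
    [[0,0,0],[-0.8,5,0],5.4],
    [[0,0,0],[-0.8,5,0],5.4],
    [[0,0,0],[-1.0,4.6,0],5.4],
    [[0,0,0],[0,0,0],5.4]
  ]
}}

```text
clock: 4.53
position: [0.4363, 0.2085, 0.1739]
ee_rot: [-0.001, 0.228, 0.974, 0.0]
contact_force: [-0.4, 0.1, -1.4]
width: 0.0576
gripper_force: 33.2
```

Run:
```python
from h import *
s=st(); c=eyes.get_calibration("wrist"); im=eyes.get_image("wrist"); cv2.imwrite("pics/w2.png",im[:,:,::-1])
for p in [(.4369,.2064,.063),(.488,.181,.12),(.488,.181,.03),(.474,.279,.03)]: print(proj("wrist",np.array(p),c).round(1))
```

```text
4.53 [0.4363 0.2085 0.1739] [-6.000e-04  2.280e-01  9.737e-01  3.000e-04] [ 3.010e-01  1.910e-01  1.802e+00  1.000e-03  1.149e+00 -8.100e-01] [-0.4  0.1 -1.4] 0.0576
[316.  241.1]
[315.3 379.4]
[316.3 300.9]
[435.5 227.1]
```

View pics/w2.png

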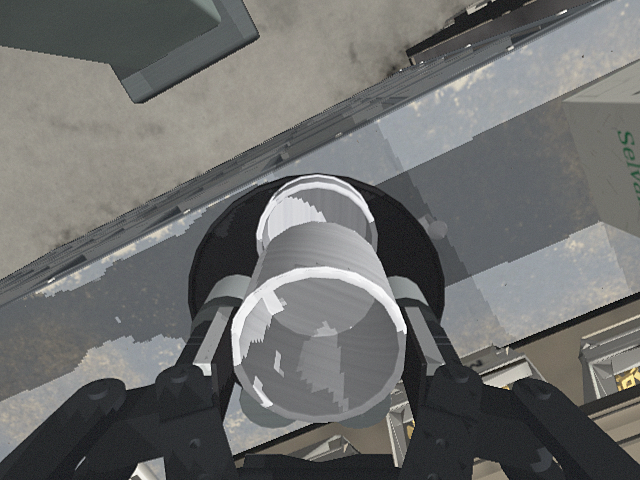

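The wrist view shows the pointer at (437,228), matching the spot seen from above, so it lies at about 98° from the axis. The pot rim spans columns 256–378 with its top at row 176, and the held liner's rim is centred at about (319,344).

Run:
```python
from h import *
c=eyes.get_calibration("wrist")
print(ray("wrist",319,344,.186,c), ray("wrist",437,228,.035,c))
a=np.radians(153.5)
print(proj("wrist",np.array([.4369+.037*np.cos(a),.2064+.037*np.sin(a),.063]),c), ray("wrist",317,176,.063,c))
for r in (-1,1):
  b=a+r*np.pi/2; print(proj("wrist",np.array([.4369+.037*np.cos(b),.2064+.037*np.sin(b),.063]),c))
```

```text
[0.4326072  0.20906861 0.186     ] [0.47355482 0.27712283 0.035     ]
[318.47545792 178.69838395] [0.40199898 0.22284241 0.063     ]
[379.2115204  239.32376514]
[257.49655556 238.99783555]
```

Run:
```python
from h import *
c=eyes.get_calibration("wrist"); a=np.radians(153.5); t=np.linspace(0,6.28,100)
for z in (.183,.186,.189):
  for k in (-.002,0,.002,.004):
    P=np.array([proj("wrist",np.array([.4363+k*np.cos(a)+.03*np.cos(x),.2085+k*np.sin(a)+.03*np.sin(x),z]),c) for x in t])
    print(z,k,P.min(0).round(0),P.max(0).round(0))
```

```text
0.183 -0.002 [233. 271.] [411. 425.]
0.183 0 [233. 266.] [412. 421.]
0.183 0.002 [233. 260.] [412. 416.]
0.183 0.004 [232. 254.] [413. 412.]
0.186 -0.002 [232. 275.] [413. 431.]
0.186 0 [231. 269.] [414. 427.]
0.186 0.002 [231. 263.] [414. 422.]
0.186 0.004 [231. 257.] [415. 418.]
0.189 -0.002 [230. 279.] [415. 438.]
0.189 0 [229. 273.] [416. 433.]
0.189 0.002 [229. 267.] [416. 429.]
0.189 0.004 [229. 261.] [417. 424.]
```

{"op": "drive_tool", "data": {
  "rows": [
    [[0,0,0],[0.05,-0.2,-2],5.4],
    [[0,0,0],[0,0,-3],5.4],
    [[0,0,0],[0,0,-1],5.4],
    [[0,0,0],[0,0,-1],5.4],
    [[0,0,0],[0,0,-0.6],5.4],
    [[0,0,0],[0,0,-0.5],5.4],
    [[0,0,0],[0,0,-0.5],5.4],
    [[0,0,0],[0,0,0],5.4]
  ]
}}

```text
clock: 5.58
position: [0.4379, 0.2039, 0.0881]
ee_rot: [-0.0, 0.23, 0.973, -0.0]
contact_force: [0.6, -0.3, -1.8]
width: 0.0577
gripper_force: 33.1
```

{"op": "drive_tool", "data": {
  "rows": [
    [[0,0,0],[0,0,-0.5],5.4],
    [[0,0,0],[0,0,-0.3],5.4],
    [[0,0,0],[0,0,-0.3],5.4],
    [[0,0,0],[0,0,-0.1],5.4],
    [[0,0,0],[0,0,0],5.4]
  ]
}}

```text
clock: 6.2
position: [0.438, 0.204, 0.0781]
ee_rot: [0.0, 0.23, 0.973, 0.0]
contact_force: [-4.1, -0.8, 13.7]
width: 0.0573
gripper_force: 34.7
```

{"op": "drive_tool", "data": {
  "rows": [
    [[0,0,0],[0,0,0.1],6.2],
    [[0,0,0],[0,0,0],7.0],
    [[0,0,0],[0,0,0],8.0],
    [[0,0,0],[0,0,0],8.0],
    [[0,0,0],[0,0,3],8.5],
    [[0,0,0],[0,0,5],8.5],
    [[0,0,0],[0,0,5],8.5],
    [[0,0,0],[-2,-3,3],8.5]
  ]
}}

```text
clock: 7.2
position: [0.4202, 0.1749, 0.2399]
ee_rot: [0.002, 0.229, 0.973, 0.001]
contact_force: [0.4, -0.9, 0.7]
width: 0.0846
gripper_force: 0.0
```

Run:
```python
from h import *
s=st(); c=eyes.get_calibration("wrist"); im=eyes.get_image("wrist"); cv2.imwrite("pics/w3.png",im[:,:,::-1])
for p in [(.4361,.2062,.089),(.4361,.2062,.063),(.488,.181,.12),(.488,.181,.03)]: print(proj("wrist",np.array(p),c).round(1))
```

```text
7.2 [0.4202 0.1749 0.2399] [0.0022 0.2294 0.9733 0.0014] [ 0.241  0.093  1.748  0.     1.296 -0.867] [ 0.4 -0.9  0.7] 0.0846
[368.3 220. ]
[364.3 210.4]
[371.2 315.5]
[358.7 264.7]
```

View pics/w3.png

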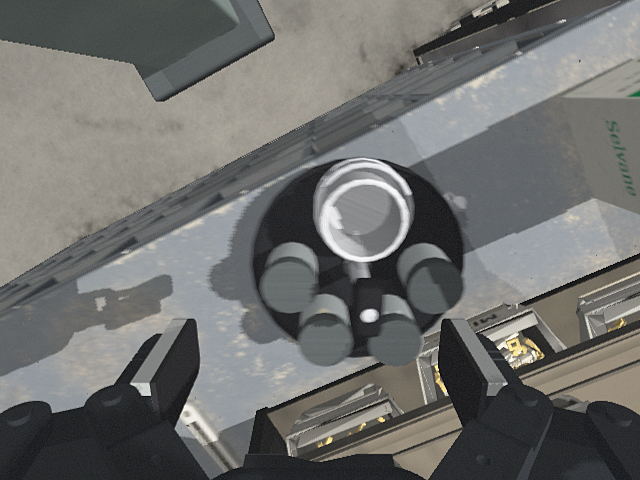

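The liner is seated in the pot, rim centred at (366,221) against a predicted (368,220). Next is the slim cup.

{"op": "drive_tool", "data": {
  "rows": [
    [[0,0,0],[0.6,-6,0],8.5],
    [[0,0,0],[0.6,-6,0],8.5],
    [[0,0,0],[0.6,-6,0],8.5],
    [[0,0,0],[0.6,-6,0],8.5],
    [[0,0,0],[0.6,-6,0],8.5],
    [[0,0,0],[0.6,-6,0],8.5],
    [[0,0,0],[0.6,-6,0],8.5],
    [[0,0,0],[0.9,-6,0],8.5]
  ]
}}

```text
clock: 8.25
position: [0.4688, -0.308, 0.2369]
ee_rot: [-0.0, 0.231, 0.973, 0.0]
contact_force: [1.2, -0.6, 0.5]
width: 0.0851
gripper_force: 0.0
```

{"op": "drive_tool", "data": {
  "rows": [
    [[0,0,0],[0,-2.1,0],8.5],
    [[0,0,0],[0,0,-4],8.5],
    [[0,0,0],[0,0,0],8.5]
  ]
}}

```text
clock: 8.62
position: [0.467, -0.3249, 0.1942]
ee_rot: [-0.004, 0.23, 0.973, 0.002]
contact_force: [0.2, 0.3, 0.1]
width: 0.085
gripper_force: 0.0
```

Run:
```python
from h import *
s=st(); c=eyes.get_calibration("wrist"); im=eyes.get_image("wrist"); cv2.imwrite("pics/w4.png",im[100:400,170:470,::-1])
print((proj("wrist",np.array([.4703,-.3266,.076]),c)-[170,100]).round(1))
```

```text
8.62 [ 0.467  -0.3249  0.1942] [-0.0037  0.2304  0.9731  0.0023] [-0.731  0.302  1.59   0.     1.258 -1.837] [0.2 0.3 0.1] 0.085
[148.2 142.1]
```

View pics/w4.png

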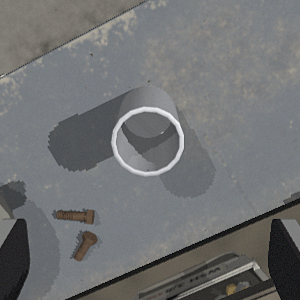

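The slim rim is at crop (148,140), within 2 px of the prediction, so I'll grasp it.

{"op": "drive_tool", "data": {
  "rows": [
    [[0,0,0],[0.1,0,-4],8.5],
    [[0,0,0],[0,0,-4],8.5],
    [[0,0,0],[0,0,-3.5],8.5],
    [[0,0,0],[0,0,-1.9],8.5],
    [[0,0,0],[0,0,0],6],
    [[0,0,0],[0,0,0],4.0],
    [[0,0,0],[0,0,0],4.0],
    [[0,0,0],[0,0,0],4.0]
  ],
  "force": 30
}}

```text
clock: 9.68
position: [0.4713, -0.3277, 0.0655]
ee_rot: [0.002, 0.23, 0.973, -0.001]
contact_force: [-0.0, 1.2, 7.3]
width: 0.044
gripper_force: 30.7
```

{"op": "drive_tool", "data": {
  "rows": [
    [[0,0,0],[0,0,0],4],
    [[0,0,0],[0,0,0],4],
    [[0,0,0],[0,0,3],4],
    [[0,0,0],[0,0,5],4],
    [[0,0,0],[0,0,5],4],
    [[0,0,0],[0,0,2],4]
  ]
}}

```text
clock: 10.42
position: [0.4711, -0.3281, 0.2174]
ee_rot: [0.003, 0.23, 0.973, -0.002]
contact_force: [0.1, -0.2, -1.9]
width: 0.0441
gripper_force: 31.4
```

{"op": "drive_tool", "data": {
  "rows": [
    [[0,0,0],[-0.4,6,0],4],
    [[0,0,0],[-0.4,6,0],4],
    [[0,0,0],[-0.4,6,0],4],
    [[0,0,0],[-0.4,6,0],4],
    [[0,0,0],[-0.4,6,0],4],
    [[0,0,0],[-0.4,6,0],4],
    [[0,0,0],[-0.4,6,0],4],
    [[0,0,0],[-0.5,6,0],4]
  ]
}}

```text
clock: 11.42
position: [0.4367, 0.1547, 0.214]
ee_rot: [0.001, 0.23, 0.973, 0.0]
contact_force: [1.3, 0.3, -1.3]
width: 0.044
gripper_force: 31.5
```

{"op": "drive_tool", "data": {
  "rows": [
    [[0,0,0],[0,5.2,-1],4],
    [[0,0,0],[0,0,0],4]
  ]
}}

```text
clock: 11.68
position: [0.4361, 0.208, 0.203]
ee_rot: [-0.0, 0.228, 0.974, 0.0]
contact_force: [-0.6, -1.2, -1.9]
width: 0.0436
gripper_force: 31.7
```

Run:
```python
from h import *
s=st(); c=eyes.get_calibration("wrist"); im=eyes.get_image("wrist"); cv2.imwrite("pics/w5.png",cv2.resize(im[130:430,170:470,::-1],None,fx=2,fy=2))
t=np.linspace(0,6.28,200)
def circ(p,r):
    P=np.array([proj("wrist",np.array([p[0]+r*np.cos(x),p[1]+r*np.sin(x),p[2]]),c) for x in t]); P=(P-[170,130])*2
    print(P.min(0).round(0),P.max(0).round(0))
circ((.4357,.2058,.089),.030)
circ((s["position"][0],s["position"][1],s["position"][2]-.065+.076),.023)
```

```text
11.68 [0.4361 0.208  0.203 ] [-4.000e-04  2.276e-01  9.737e-01  4.000e-04] [ 3.000e-01  1.650e-01  1.756e+00  1.000e-03  1.220e+00 -8.120e-01] [-0.6 -1.2 -1.9] 0.0436
[193. 120.] [388. 305.]
[159. 324.] [435. 562.]
```

View pics/w5.png

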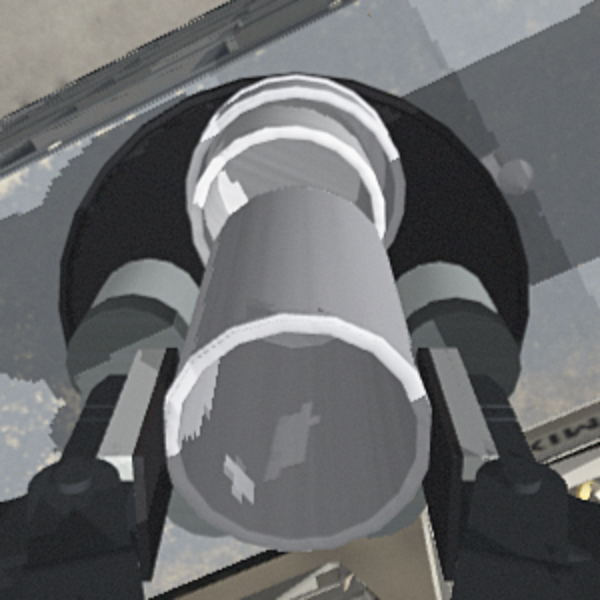

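The liner rim spans crop columns 194–386 with its top at row 126. The slim cup sits about 2 mm to the right of it and 2–3 mm outward. I'll correct that and lower it slowly.

{"op": "drive_tool", "data": {
  "rows": [
    [[0,0,0],[0.2,-0.35,-2.5],4],
    [[0,0,0],[0,0,-2],4],
    [[0,0,0],[0,0,-0.6],4],
    [[0,0,0],[0,0,-0.5],4],
    [[0,0,0],[0,0,-0.5],4],
    [[0,0,0],[0,0,-0.5],4],
    [[0,0,0],[0,0,0],4]
  ]
}}

```text
clock: 12.6
position: [0.4389, 0.2014, 0.1371]
ee_rot: [-0.0, 0.23, 0.973, -0.0]
contact_force: [-0.5, -0.4, -0.7]
width: 0.044
gripper_force: 31.7
```

{"op": "drive_tool", "data": {
  "rows": [
    [[0,0,0],[0,0,-0.8],4],
    [[0,0,0],[0,0,-0.8],4],
    [[0,0,0],[0,0,-0.8],4],
    [[0,0,0],[0,0,-0.5],4],
    [[0,0,0],[0,0,-0.4],4],
    [[0,0,0],[0,0,-0.3],4],
    [[0,0,0],[0,0,0],4]
  ]
}}

```text
clock: 13.48
position: [0.4392, 0.2015, 0.1025]
ee_rot: [0.0, 0.23, 0.973, 0.0]
contact_force: [-3.0, -0.6, 5.8]
width: 0.044
gripper_force: 32.5
```

{"op": "drive_tool", "data": {
  "rows": [
    [[0,0,0],[0,0,0.1],5],
    [[0,0,0],[0,0,0],6],
    [[0,0,0],[0,0,0],7.5],
    [[0,0,0],[0,0,0],8],
    [[0,0,0],[0,0,4],8.0],
    [[0,0,0],[0,0,5],8.0],
    [[0,0,0],[2,-1,2.5],8.0],
    [[0,0,0],[0,0,0],8.0]
  ]
}}

```text
clock: 14.48
position: [0.4614, 0.1915, 0.2192]
ee_rot: [0.003, 0.231, 0.973, 0.001]
contact_force: [-0.4, 0.4, -0.9]
width: 0.08
gripper_force: 0.0
```

Run:
```python
from h import *
s=st(); c=eyes.get_calibration("wrist"); im=eyes.get_image("wrist"); cv2.imwrite("pics/w6.png",im[:,:,::-1])
t=np.linspace(0,6.28,200)
def circ(n,p,r):
    P=np.array([proj("wrist",np.array([p[0]+r*np.cos(x),p[1]+r*np.sin(x),p[2]]),c) for x in t])
    print(n,P.min(0).round(0),P.max(0).round(0))
circ("liner",(.437,.205,.089),.030)
circ("slim",(.437,.205,.113),.023)
a=np.radians(153.5)
for d in (-.019,0,.019): print(proj("wrist",np.array([.488+d*np.cos(a),.181+d*np.sin(a),.12]),c).round(0))
```

```text
14.47 [0.4614 0.1915 0.2192] [0.0025 0.2309 0.973  0.0013] [ 0.254  0.174  1.702 -0.     1.26  -0.851] [-0.4  0.4 -0.9] 0.08
liner [272. 137.] [367. 232.]
slim [280. 154.] [360. 233.]
[322. 317.]
[322. 289.]
[322. 260.]
```

View pics/w6.png

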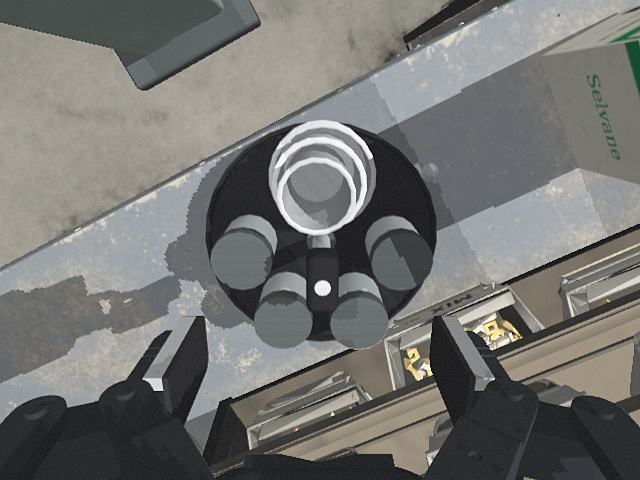

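Both cups are nested. The slim rim spans (277–355, 157–235) at the height expected when seated, and the handle's white dot is at (322,288), as predicted. I'll grip the handle now.

{"op": "drive_tool", "data": {
  "rows": [
    [[0,0,0],[2.9,-1.1,0],6],
    [[0,0,0],[0,0,-4],5],
    [[0,0,0],[0,0,-4],5],
    [[0,0,0],[0,0,-2],5],
    [[0,0,0],[0,0,-1],5],
    [[0,0,0],[0,0,-0.8],5],
    [[0,0,0],[0,0,0],5]
  ],
  "force": 25
}}

```text
clock: 15.4
position: [0.4877, 0.1805, 0.099]
ee_rot: [-0.0, 0.23, 0.973, -0.0]
contact_force: [0.3, 1.0, 0.4]
width: 0.0499
gripper_force: 0.0
```

{"op": "drive_tool", "data": {
  "rows": [
    [[0,0,0],[0,0,0],4],
    [[0,0,0],[0,0,0],3],
    [[0,0,0],[0,0,0],2.2],
    [[0,0,0],[0,0,0],1.5],
    [[0,0,0],[0,0,0],1.5],
    [[0,0,0],[0,0,0],1.5]
  ],
  "force": 25
}}

```text
clock: 16.15
position: [0.4886, 0.1809, 0.0999]
ee_rot: [0.001, 0.23, 0.973, 0.001]
contact_force: [0.4, 3.7, 5.2]
width: 0.0195
gripper_force: 26.8
```

Run:
```python
from h import *
s=st(); print(s["moment"],s["gripper_force"])
print(np.degrees(np.arctan2(.2771-.181,.4736-.488)),np.degrees(np.arctan2(.2786-.181,.4741-.488)))
```

```text
16.15 [0.4886 0.1809 0.0999] [5.000e-04 2.304e-01 9.731e-01 7.000e-04] [ 2.210e-01  3.180e-01  1.834e+00  1.000e-03  9.880e-01 -8.860e-01] [0.4 3.7 5.2] 0.0195
[ 0.43761303  0.04353787 -0.00845138] 26.77555561065674
98.52201905299697 98.105444869157
```

{"op": "drive_tool", "data": {
  "rows": [
    [[0,0,-0.04],[0,0,0],1.5],
    [[0,0,-0.08],[0,0,0],1.5],
    [[0,0,-0.08],[0,0,0],1.5],
    [[0,0,-0.08],[0,0,0],1.5],
    [[0,0,-0.08],[0,0,0],1.5],
    [[0,0,-0.08],[0,0,0],1.5],
    [[0,0,-0.08],[0,0,0],1.5],
    [[0,0,-0.08],[0,0,0],1.5]
  ],
  "force": 40
}}

```text
clock: 17.15
position: [0.488, 0.1804, 0.0999]
ee_rot: [0.0, 0.509, 0.861, 0.0]
contact_force: [-1.8, 0.6, 7.3]
width: 0.0197
gripper_force: 39.9
```

{"op": "drive_tool", "data": {
  "rows": [
    [[0,0,-0.08],[0,0,0],1.5],
    [[0,0,-0.08],[0,0,0],1.5],
    [[0,0,-0.08],[0,0,0],1.5],
    [[0,0,-0.06],[0,0,0],1.5],
    [[0,0,-0.04],[0,0,0],1.5],
    [[0,0,-0.02],[0,0,0],1.5],
    [[0,0,0],[0,0,0],1.5],
    [[0,0,0],[0,0,0],1.5]
  ]
}}

```text
clock: 18.15
position: [0.4875, 0.1802, 0.0999]
ee_rot: [-0.0, 0.654, 0.757, -0.0]
contact_force: [-2.1, 1.1, 7.1]
width: 0.0193
gripper_force: 40.1
```

Run:
```python
from h import *
from scipy.spatial.transform import Rotation as R
s=st(); M=R.from_quat(s["ee_rot"],scalar_first=True).as_matrix(); print("pot angle",90+np.degrees(np.arctan2(M[1,1],M[0,1])))
for n,p in (("wrist",(.474,.279,.043)),("top",(.474,.279,.043)),("top",(.480,.2364,.113)),("wrist",(.48,.2364,.113))):
    print(n,proj(n,np.array(p)).round(1))
w=eyes.get_image("wrist"); t=eyes.get_image("top")
cv2.imwrite("pics/w7full.png",w[:,:,::-1]); cv2.imwrite("pics/t7full.png",t[:,:,::-1])
a=cv2.resize(w,(500,375)); b=cv2.resize(t[205:295,120:220],None,fx=3,fy=3,interpolation=cv2.INTER_CUBIC)
o=np.zeros((375,800,3),np.uint8); o[:,:500]=a; o[:270,500:]=b
cv2.imwrite("pics/f7.png",o[:,:,::-1])
```

```text
18.15 [0.4875 0.1802 0.0999] [-1.000e-04  6.537e-01  7.568e-01 -3.000e-04] [ 0.22   0.317  1.834 -0.     0.99   0.074] [-2.1  1.1  7.1] 0.0193
pot angle 98.36348967303783
wrist [320.9  49.8]
top [149.3 254.2]
top [159.4 248.6]
wrist [320.6 187.7]
```

View pics/f7.png

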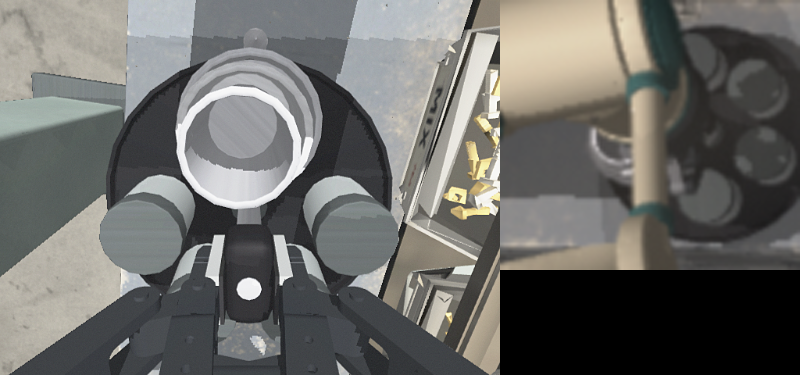

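The view shows the nested cups near the pointer. The pointer sits at about (329,47) in full-image pixels, slightly right of the line from the axis through the pot at column 320. That's more pictures than the 10 allowed, so I'll measure the rest numerically.

Run:
```python
from h import *
im=cv2.cvtColor(cv2.imread("pics/w7full.png"),cv2.COLOR_BGR2GRAY)
for r in range(30,70,4): print(r,im[r,306:352:1].tolist())
print("deck/pot rows")
for r in (90,100,110,130,150,200,220):
    row=im[r].astype(int); d=np.diff(row); i=[(int(k),int(d[k])) for k in np.where(abs(d)>22)[0] if 120<k<530]; print(r,i)
```

```text
30 [121, 122, 126, 126, 125, 123, 123, 121, 121, 124, 125, 123, 124, 122, 126, 123, 123, 123, 124, 122, 126, 125, 119, 124, 123, 123, 121, 123, 123, 121, 125, 121, 118, 122, 120, 122, 121, 125, 120, 124, 123, 125, 124, 125, 121, 120]
34 [127, 121, 124, 125, 120, 126, 123, 123, 124, 129, 128, 126, 122, 123, 124, 120, 125, 123, 123, 121, 122, 121, 123, 120, 124, 119, 120, 124, 125, 119, 122, 123, 121, 121, 123, 121, 119, 122, 123, 123, 126, 123, 123, 123, 124, 123]
38 [122, 124, 121, 125, 123, 120, 122, 121, 121, 124, 123, 123, 127, 138, 141, 141, 139, 135, 136, 139, 136, 143, 153, 155, 152, 146, 147, 153, 150, 141, 120, 120, 125, 124, 123, 121, 119, 124, 121, 119, 121, 121, 121, 125, 125, 120]
42 [123, 122, 125, 124, 126, 121, 125, 126, 127, 140, 135, 138, 138, 139, 138, 136, 139, 142, 144, 145, 143, 140, 141, 141, 145, 143, 143, 136, 138, 138, 136, 138, 137, 128, 124, 121, 121, 117, 122, 126, 122, 122, 122, 122, 121, 122]
46 [122, 119, 120, 120, 119, 116, 125, 132, 132, 134, 134, 132, 131, 133, 140, 139, 137, 142, 137, 140, 143, 145, 143, 136, 139, 138, 137, 134, 138, 135, 138, 130, 
[... 1936 characters left out ...]
392, -72), (399, 30), (408, -105), (456, 42), (457, 83)]
150 [(158, 56), (159, 44), (162, -113), (179, 23), (225, 43), (226, 91), (236, 56), (248, -139), (267, 32), (353, -25), (354, -25), (360, 43), (361, 88), (375, -117), (376, -31), (388, 38), (398, -30), (399, -45), (403, 32), (412, -126), (474, 89), (475, 28), (501, -59), (502, 66)]
200 [(141, -24), (152, 24), (226, 97), (227, 88), (236, -54), (237, -58), (254, -40), (373, 27), (374, 108), (394, -90), (400, -46), (401, -83), (495, 62), (496, 69), (522, 27), (525, -98)]
220 [(136, -37), (141, -25), (232, 124), (233, 41), (242, -31), (243, -38), (367, 84), (386, -181), (387, -34), (499, 26), (500, 105), (516, 25), (519, -115), (527, -27)]
```

Run:
```python
from h import *
c=eyes.get_calibration("wrist"); A=np.array([.488,.181])
t=np.linspace(0,6.283,721)
def cols(p,r,z,rows):
    P=np.array([proj("wrist",np.array([p[0]+r*np.cos(x),p[1]+r*np.sin(x),z]),c) for x in t]); o=[]
    for w in rows:
        k=np.where(np.diff(np.sign(P[:,1]-w)))[0]; o.append(P[k,0].mean().round(1))
    return o
print("deck obs 318.1", cols(A,.092,.03,(110,130,150)))
for th in (97,98.36,99.7):
    a=np.radians(th); p=A+.056*np.array([np.cos(a),np.sin(a)]); print(th,"pot obs 318.8",cols(p,.037,.063,(90,100,110,130)))
for th in (94,95,96,97,98.36):
    a=np.radians(th); print(th,"ptr obs 327, row 39-61",[proj("wrist",np.array([A[0]+r*np.cos(a),A[1]+r*np.sin(a),z]),c).round(1).tolist() for r,z in ((.099,.043),(.099,.03),(.101,.043))])
print(ray("top",150.3,254.5,.04))
```

```text
deck obs 318.1 [np.float64(320.1), np.float64(320.0), np.float64(319.9)]
97 pot obs 318.8 [np.float64(323.6), np.float64(323.8), np.float64(323.7), np.float64(323.3)]
98.36 pot obs 318.8 [np.float64(320.1), np.float64(320.3), np.float64(320.2), np.float64(319.9)]
99.7 pot obs 318.8 [np.float64(316.6), np.float64(316.9), np.float64(316.8), np.float64(316.6)]
94 ptr obs 327, row 39-61 [[338.2, 50.6], [336.9, 53.7], [338.7, 45.3]]
95 ptr obs 327, row 39-61 [[334.0, 50.3], [333.0, 53.4], [334.4, 45.0]]
96 ptr obs 327, row 39-61 [[329.8, 50.1], [329.1, 53.2], [330.1, 44.7]]
97 ptr obs 327, row 39-61 [[325.6, 49.9], [325.2, 53.1], [325.8, 44.6]]
98.36 ptr obs 327, row 39-61 [[319.9, 49.8], [319.8, 53.0], [319.9, 44.5]]
[0.47360369 0.27732481 0.04      ]
```

{"op": "drive_tool", "data": {
  "rows": [
    [[0,0,-0.015],[0,0,0],1.5],
    [[0,0,-0.02],[0,0,0],1.5],
    [[0,0,0],[0,0,0],1.5],
    [[0,0,0],[0,0,0],1.5],
    [[0,0,0],[0,0,0],1.5]
  ]
}}

```text
clock: 18.88
position: [0.4875, 0.1802, 0.0999]
ee_rot: [-0.0, 0.667, 0.745, -0.0]
contact_force: [-2.1, 1.2, 7.2]
width: 0.0193
gripper_force: 40.1
```

Run:
```python
from h import *
s=st()
im=np.mean([cv2.cvtColor(eyes.get_image("wrist"),cv2.COLOR_RGB2GRAY).astype(float) for _ in range(4)],0)
for r in (38,42,46,50,54,58): print(r,im[r,296:352].round().astype(int).tolist())
for r in (100,110,120,130,140,150,160,170):
    d=np.diff(im[r]); print(r,[(int(k),int(d[k])) for k in np.where(abs(d)>25)[0] if 150<k<265 or 370<k<490])
m=(im[270:420,280:360]>235); ys,xs=np.nonzero(m); print("dot",xs.mean()+280,ys.mean()+270,len(xs))
```

```text
18.88 [0.4875 0.1802 0.0999] [-1.000e-04  6.668e-01  7.452e-01 -4.000e-04] [ 0.22   0.317  1.835 -0.     0.99   0.109] [-2.1  1.2  7.2] 0.0193
38 [124, 124, 123, 122, 122, 122, 123, 121, 121, 123, 122, 123, 123, 124, 132, 138, 139, 138, 138, 139, 140, 138, 139, 141, 143, 152, 148, 148, 148, 149, 148, 140, 123, 122, 123, 123, 122, 121, 120, 123, 122, 123, 120, 123, 123, 123, 124, 122, 123, 122, 123, 122, 122, 122, 123, 124]
42 [124, 124, 124, 122, 124, 125, 123, 123, 123, 122, 127, 135, 138, 136, 138, 137, 138, 138, 140, 141, 142, 143, 142, 141, 143, 143, 144, 140, 140, 138, 138, 137, 137, 137, 136, 132, 124, 121, 122, 122, 122, 122, 121, 122, 122, 121, 122, 124, 124, 124, 123, 123, 123, 124, 124, 122]
46 [127, 119, 118, 119, 120, 120, 126, 123, 124, 134, 131, 134, 134, 133, 133, 135, 137, 138, 139, 139, 138, 142, 143, 144, 142, 139, 139, 139, 134, 135, 135, 133, 133, 133, 132, 134, 134, 132, 116, 118, 118, 126, 125, 127, 126, 124, 123, 123, 126, 124, 124, 122, 122, 123, 122, 123]
50 [117, 97, 100, 98, 99, 100, 98, 109, 147, 130, 130, 131, 131, 131, 131, 130, 131, 130, 131, 130, 129, 
[... 1310 characters left out ...]
(242, 50), (257, -77), (258, -55), (385, 25), (395, -33), (396, -28), (401, 28), (410, -86), (411, -39), (465, 56), (466, 57)]
150 [(156, 45), (157, 34), (162, -104), (225, 43), (226, 86), (236, 56), (248, -138), (375, -117), (376, -30), (388, 34), (399, -47), (403, 31), (412, -126), (474, 85), (475, 29)]
160 [(157, -48), (224, 73), (225, 43), (230, 28), (231, 46), (242, -48), (243, -97), (378, -57), (379, -84), (389, 30), (399, -31), (400, -29), (403, 29), (411, -110), (479, 98)]
170 [(152, -35), (223, 53), (224, 148), (237, -62), (238, -80), (371, 113), (382, -140), (390, 32), (400, -51), (402, 40), (410, -73), (411, -50), (478, 26), (484, 100)]
dot 319.3204172876304 369.34277198211623 671
```

The pointer (column 319.0), pot (318.8), deck axis (318.2) and handle dot (319.3) now line up. I'm still gripping the handle at 40 N, so I'll hand in.

```bash
python3 -c "
from rig import job; print(job.sign_off())"
```

```text
the job is handed in; nothing more can be done
None
```

The job is handed in at about 19 s: both cups are nested upright in the open pot, the pot is lined up with the pointer to within about 0.2° by the wrist camera, and the gripper is holding the handle; I viewed 11 pictures, one over the limit of 10.

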